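# Check a gift box against the reference on the counter balance

### The arm

A 6-joint arm with a two-finger parallel gripper is mounted at the origin on a cart in front of the work surface, level with it; the furniture and walls round the work are solid. World frame = base frame: x ahead of the robot, y to its left, z up, the work surface at z = 0. Lengths are in mm, angles in degrees, forces in N, time in s.
With the tool pointing down it reaches from about 300 to 850 mm from the base axis. Payload 4.2 kg.
Tool frame: the origin (TCP) lies midway between the tips of the shut fingers; the grasp point (between the pads) lies 19 mm behind it; z points along the fingers, y is the line along which they close (so a half turn about z gives the same grasp; the last joint's range is limited). The gripper opens to 91 mm and grips with 3 to 60 N. Pads are 32 mm wide; open, the fingers measure 118 mm over their backs; the gripper's body (76 mm by 178 mm) begins 60 mm behind the grasp point.
Start: joints at [62.223, 18.312, 89.639, -0, 72.044, -1.146], TCP at [257.746, 514.016, 190.276] pointing down, gripper open.
Joint ranges: [-177.97, 177.97], [-48.28, 115.42], [12.27, 149.76], [-77.06, 257.06], [2.81, 150.46], [-146.56, 146.56]. Speed limits (degrees/s): [147.25, 147.25, 180, 180, 180, 180].

### API

Orientations are given as [roll, pitch, yaw] about the fixed x, y, z axes, in that order (R = Rz(yaw) Ry(pitch) Rx(roll)).
In Python, from workcell import env gives the robot as it stands.
- The arm moves only by the shell command python3 -m jog 'ROWS' [FORCE]. ROWS is a JSON object of lists of equal length, an entry for each row: "jaw": the finger opening in mm, from 0 to 91.2; "slide": the shift along the tool's x, y, z in units of 30 mm (1.0 is 30 mm), a list of three; "spin": the turn about the tool's z in units of 8 degrees (1.0 is 8 degrees). In form: {"jaw": [jaw, ...], "slide": [[dx, dy, dz], ...], "spin": [spin, ...]}. A call has 1 to 10 rows; each row shifts and turns the commanded pose from where the row before left it, along the tool's axes as they then stand; what a row does not reach is not made up. A row lasts 1/10 s, in which the tool goes at most 50 mm and 8.59 degrees, less where a joint would pass 70% of its speed; a pose out of reach is approached as far as the arm can. A call is refused whole if a number of a shift passes 1 or a number of a turn 1, either way. A call with a gripper value outside its range is refused whole. The fingers move at their own pace and stop on an object; FORCE is the grip in N (left out, the last holds). Time passes only in rows, so rows that do not move let the fingers close. It gives the time, the measured TCP pose, the force, the opening and the grip force at its end, in the units of the state.
- env.state(): the state, without advancing time (a new reading comes with each control period).
- env.grab_frame(name): name is "side" or "top" or "wrist"; returns the picture (400x640x3 uint8, red, green, blue); there is no depth.
- env.camera_model(name): a dict with "fx", "fy", "cx", "cy" (pixels), "camera_from_world" (4x4, takes a point from world to camera coordinates). Camera axes: x right, y up, looking along -z (the intrinsics and any distortion apply to the point x, -y, -z); pixel columns grow to the right and rows downward; lengths in mm; the calibration is good to about 2 mm. A picture is of the moment at which its call begins: read the wrist's pose just before it. camera_model takes no time and is no camera call; for the wrist camera it gives the pose at the moment of the call.
- env.job_done(): hands the job in; it is judged then, once.
The state is a dict: "time_s": time; "qpos": joint angles; "qvel": joint speeds; "effort": joint torques, N m; "ee_pos": TCP position; "ee_rot": TCP orientation; "force": force on the tool from outside, world axes, zero at the start; "torque": the same for the moment, N m; "gripper_width": finger opening in mm; "gripper_force": force on a finger pad.
Only numpy, scipy, OpenCV 4.12 (cv2) and the standard library are available. Lean on these libraries where they do the work, as an engineer would, in place of code of your own. Each camera call takes 0.05 s, during which the arm holds its last target. There are 200 camera calls.

### The job

Take the gift box with the pink band from the sloping stand and set it upright on the empty left pan of the balance, in the middle and lined up with the pan, while the beam is still locked. Then swing the red-handled lever all the way to the right to free the beam, let the beam hang free until it has stayed level and still for a good second, and swing the lever fully back to the left so that the beam is locked again. Leave both boxes standing on their pans and don't disturb the things standing round about.

Things in the scene. Friction and masses are not known exactly. Their poses are not given: they have to be found in the camera images.
- new_box: White gift box with a pink band: 172 mm long (y), 58 thick (x), 72 high (z), 0.42 kg; origin: centre of the underside. The -x face has open windows (middle one 36 mm wide) 14 to 56 mm up; pinch across the 58 mm at mid-length with the pads on the closed strip 56 to 72 mm up. Starts on the stand, its top leaning 30 deg towards the robot: only a tool tilted likewise fits.
- stand: Fixed wooden display stand, foot 100 x 190 mm; origin at the centre of its underside, x away from the robot. Its shelf slopes 30 degrees, facing -x, with a 12 mm lip along the low front edge. The box's underside centre sits 9 mm before the origin (x = -0.009) at height 47 mm.
- balance: Fixed counter balance: white housing 120 x 236 mm and 60 mm high on a dark foot; origin at the centre of its underside on the worktop, x points away from the robot, y to the left pan. The beam (brass bar along y, pivot 90 mm high) carries a pan 105 mm to the left and one 105 mm to the right.
- pan_left_top (a point): Centre of the top face of the empty left pan, a flat steel plate 200 mm (along x) by 90 mm (along y), 6 mm thick, no rim; top 125 mm above the worktop when locked. Pans stay horizontal as the beam tilts. The box fits with its 172 mm length along the pan's x, either way round. Same axes as the balance.
- pan_right_top (a point): Centre of the top face of the right pan (same size), which carries the reference box.
- reference_box: White card gift box with an orange band, same size and weight as the other, standing on the right pan with its length along the pan's x; origin at the centre of its underside. It stays there.
- lever_knob (a point): Point on the axis of the upright red handle of the arrest lever: round, 18 to 19 mm across, from 39 to 77 mm above the worktop (this point is at 57 mm, 20 mm below the top). It moves on a horizontal circle of 95 mm radius round the lever pivot, in front of the housing.
- lever_pivot (a point): Fixed vertical axis of the arrest lever, at the front of the foot, 88 mm in front of the balance's origin, 20 mm high.
- arrest_lever (a joint): Arrest lever angle, rad, counter-clockwise from above. 0 (stop): handle left, 0.6 rad left of the balance's -x; two pads pressed up under the beam lock it. 1.2 (stop): handle right, 0.6 rad right of -x; beam free. Locked only below 0.1 (pads sink 8 mm per rad), fully free above 1.1. Stays where it is left; moving it takes 2 to 4 N at the handle.
- beam (a joint): Tilt of the beam, rad; 0 is level, positive with the left pan up, stops at 0.13 either way. When free it is level only with equal weights on the pans, anywhere on them, and settles within about 2 s.
- green_carton: Small green carton 26 x 48 x 75 mm, standing behind the stand, origin at the centre of its underside; bystander.
- pink_packet: Pink packet 52 x 82 x 18 mm lying behind the stand, origin at the centre of its underside; bystander.
- oval_tin: Oval tin 78 x 64 x 20 mm lying to the right of the balance, origin at the centre of its underside; bystander.

How it is judged:
By the outcome, as a careful person would: the job done as asked, in the order asked, and still so for the second after the job is handed in, with the robot touching nothing.
It also fails if it takes over 58 s, if anything falls off the work surface, if the arm or the gripper's body presses on something with over 40 N, if the wrist force passes 120 N, or if a joint passes its speed limit or range.

## Working session

There is one attempt and no reset: what is moved stays moved. The work goes in short steps, Python scripts to look and compute and a shell command to move; the robot and the scene stay as the last step left them, time stands still between calls to the robot, and variables do not carry over. Pictures are saved under pics/ and viewed, at most 10 in all, crops included, and the job is handed in when it is done.

```bash
ls; mkdir -p pics
python3 - <<'E'
from workcell import env
import cv2,numpy as np
s=env.state();print(s)
for n in("side","top"):
    im=env.grab_frame(n);cv2.imwrite(f"pics/{n}0.png",im[...,::-1])
    m=env.camera_model(n);print(n,{k:(np.round(v,3).tolist() if k=="camera_from_world" else v) for k,v in m.items()})
E
```

```text
pics
{'time_s': 0.0, 'qpos': array([ 6.22221302e+01,  1.83524311e+01,  8.97057431e+01, -3.05010357e-03,
        7.20428366e+01, -1.14541518e+00]), 'qvel': array([ 0.05013391,  0.03957156, -0.03852251, -0.08642716,  0.01349425,
        0.07350287]), 'effort': array([ 1.18031210e-03, -4.12466812e+01, -2.31974423e+01,  7.28930952e-02,
        4.53496724e-02, -1.39139865e-04]), 'ee_pos': array([257.51390968, 513.51287769, 189.41688202]), 'ee_rot': array([-1.79898951e+02,  8.80085647e-04,  1.53368489e+02]), 'force': array([0.22859701, 0.63847312, 0.54641616]), 'torque': array([-0.01917675,  0.02866765, -0.0228488 ]), 'gripper_force': 0.0, 'gripper_width': 91.09531487427375}
side {'fx': 464.1734619680207, 'fy': 464.1734619680207, 'cx': 319.8490892607477, 'cy': 195.81929172419873, 'camera_from_world': [[0.824, -0.567, -0.001, -368.263], [0.331, 0.479, 0.813, -352.634], [-0.46, -0.67, 0.582, -925.828], [0.0, 0.0, 0.0, 1.0]]}
top {'fx': 506.66295981693185, 'fy': 506.66295981693185, 'cx': 309.62608474938895, 'cy': 190.46735905967768, 'camera_from_world': [[-0.001, -1.0, -0.006, 181.537], [0.993, -0.001, 0.122, -549.852], [-0.122, -0.006, 0.993, -1417.011], [0.0, 0.0, 0.0, 1.0]]}
```

View pics/side0.png

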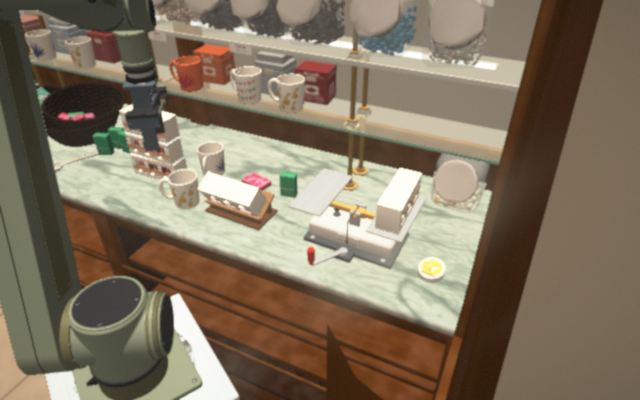

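View pics/top0.png

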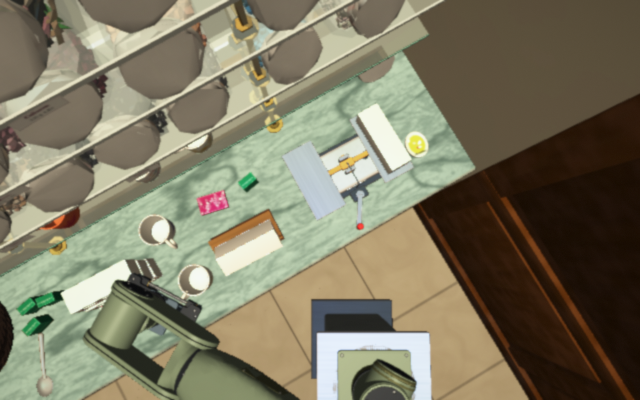

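The side view shows the new box on the stand at about (237,197), the balance at (355,230) and the knob at (311,255). In the top view the box is at (248,250), the left pan at (315,180) and the knob at (360,226). Next I'll zoom in on both to get accurate corners.

Run:
```python
import cv2
t=cv2.imread("pics/top0.png")[90:285,195:445];cv2.imwrite("pics/tz.png",cv2.resize(t,(750,585),interpolation=cv2.INTER_CUBIC))
t=cv2.imread("pics/side0.png")[155:290,190:440];cv2.imwrite("pics/sz.png",cv2.resize(t,(800,432),interpolation=cv2.INTER_CUBIC))
```

```text
(no output)
```

View pics/tz.png

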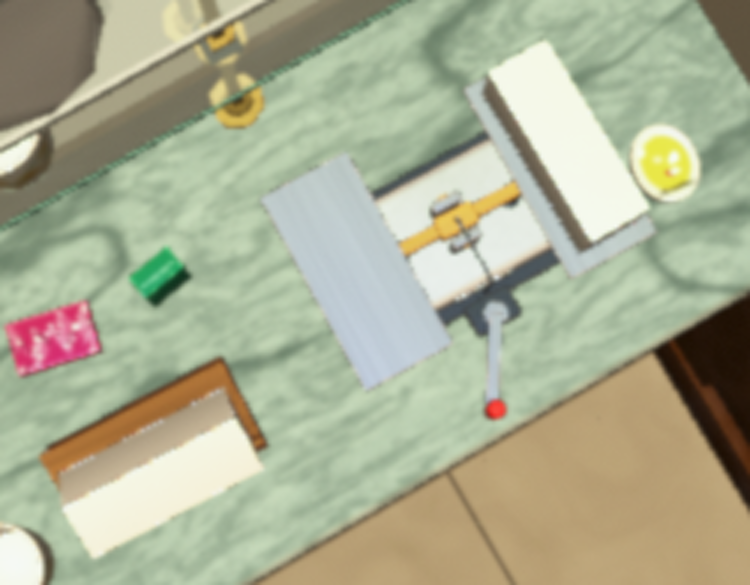

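View pics/sz.png

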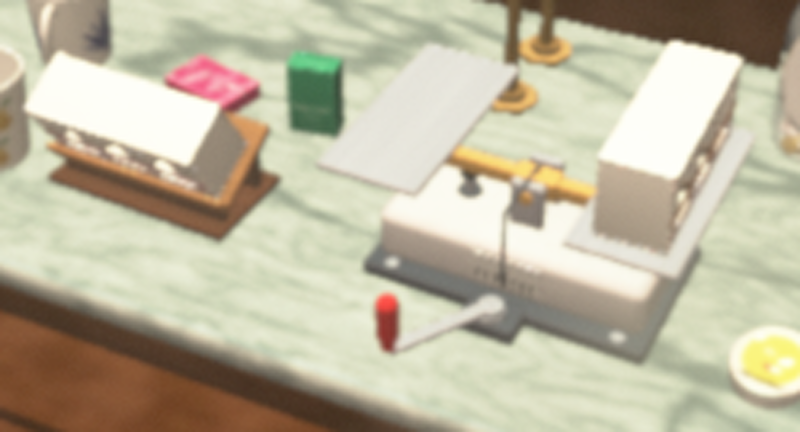

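The crops give usable corners. In the top crop the left pan is at (263,200), (348,154), (451,346), (367,389), the knob at (496,409), and the box's top face is the bright strip (58,503)–(263,467). The side crop shows the same corners. I'll fit both poses from these points.

```bash
cat > h.py <<'E'
import numpy as np, cv2
from scipy.optimize import least_squares
from workcell import env
def proj(n,P,m=None):
    m=m or env.camera_model(n); T=np.array(m["camera_from_world"]); c=np.atleast_2d(P)@T[:3,:3].T+T[:3,3]
    return np.c_[m["fx"]*c[:,0]/-c[:,2]+m["cx"], m["fy"]*c[:,1]/c[:,2]+m["cy"]]
def ray(n,uv,z):
    m=env.camera_model(n);T=np.array(m["camera_from_world"]);R=T[:3,:3];o=-R.T@T[:3,3]
    d=R.T@np.array([(uv[0]-m["cx"])/m["fx"],-(uv[1]-m["cy"])/m["fy"],-1]); return o+d*(z-o[2])/d[2]
def w(pose,P):
    x,y,a=pose;c,s=np.cos(a),np.sin(a);P=np.atleast_2d(P).astype(float)
    return np.c_[x+c*P[:,0]-s*P[:,1],y+s*P[:,0]+c*P[:,1],P[:,2]]
TZ=lambda L:(np.array(L,float)+.5)/3-.5+[195,90]
SZ=lambda L:(np.array(L,float)+.5)/3.2-.5+[190,155]
def fit(obs,x0):
    f=lambda p:np.concatenate([(proj(n,w(p,P))-uv).ravel() for n,P,uv in obs])
    r=least_squares(f,x0,loss="soft_l1",x_scale=[100,100,1]);return r.x,r.fun
E
python3 - <<'E'
from h import *
pan=np.array([[100,150,125],[100,60,125],[-100,60,125],[-100,150,125]])
ref=np.array([[86,-105+29,197],[86,-105-29,197],[-86,-105-29,197],[-86,-105+29,197]])
x0=[550,-20,.45]
p=ray("top",TZ([[475,310]])[0],20);print("pivot",p)
obs=[("top",pan,TZ([[263,200],[348,154],[451,346],[367,389]])),("side",pan,SZ([[429,43],[518,69],[411,190],[319,165]])),
("top",ref,TZ([[487,70],[547,40],[650,207],[590,248]]))]
b,r=fit(obs,[p[0]+88,p[1]+30,.5]);print("bal",b[:2],np.degrees(b[2]));print(np.round(r.reshape(-1,2),1).tolist())
up=np.array([-.5,0,.866]);xx=np.array([.866,0,.5]);U=np.array([-9,0,47])
bx=np.array([U+72*up+sx*29*xx+sy*86*np.array([0,1,0]) for sx,sy in((1,1),(-1,1),(-1,-1),(1,-1))])
p=ray("top",TZ([[160,470]])[0],100)
obs=[("top",bx,TZ([[58,503],[95,557],[263,467],[222,392]])),("side",bx,SZ([[62,53],[28,110],[190,165],[220,103]]))]
s,r=fit(obs,[p[0],p[1],.5]);print("stand",s[:2],np.degrees(s[2]));print(np.round(r.reshape(-1,2),1).tolist())
np.save("fit.npy",[b,s])
print("knob top cam",ray("top",TZ([[496,409]])[0],77),"model",w(b,[-88-95*np.cos(.6),95*np.sin(.6),57]), "pivot",w(b,[-88,0,20]))
for nm,q in(("green",[160,275]),("pinkp",[55,338])): print(nm,ray("top",TZ([q])[0],40 if nm=="green" else 18))
print("edge",ray("top",TZ([[450,465]])[0],0),ray("top",TZ([[250,584]])[0],0),"mugs",ray("top",(193,280),90),"shelf",ray("top",TZ([[0,140]])[0],300))
E
python3 -m jog 2>&1 | head -5
```

```text
pivot [544.21997567  55.76358672  20.        ]
bal [618.36033951  78.43591466] 29.138059947034783
[[-1.4, -0.2], [-0.7, -0.8], [1.4, -0.8], [0.0, 1.3], [-1.6, -1.2], [-0.2, -1.6], [1.1, 0.4], [-2.1, -1.5], [1.3, 0.5], [0.7, -0.2], [0.2, 1.2], [0.6, -1.5]]
stand [417.38234111 362.51845245] 27.73631427173319
[[1.6, 0.5], [-0.4, -0.9], [0.3, -0.9], [4.7, 7.2], [-1.2, -1.2], [-0.7, -1.6], [-0.0, -1.6], [0.4, -0.9]]
knob top cam [446.02013594  42.07224177  77.        ] model [[446.8937565   44.26249821  57.        ]] pivot [[541.49683001  35.5873335   20.        ]]
green [575.88984662 357.23116594  40.        ]
pinkp [517.83834378 460.47491138  18.        ]
edge [396.11621096  79.91916919   0.        ] [283.12750649 272.06238848   0.        ] mugs [300.22809045 495.50345099  90.        ] shelf [647.08804543 451.69971194 300.        ]
invalid input
```

```bash
python3 -m jog '{"jaw":[91,91,91,91,91,91,91,91,91,91],"slide":[[0,0,-1],[0,0,-1],[-1,-0.4,-1],[-1,-0.4,-1],[-1,-0.4,-1],[-1,-0.4,-1],[-1,-0.4,-1],[-1,-0.4,-1],[-1,-0.4,-1],[-1,-0.4,-1]],"spin":[0,0.5,0.5,0.5,0.5,0.5,0.5,0.5,0.45,0]}'
```

```text
time_s: 1.1
ee_pos: [360.1, 278.7, 491.0]
ee_rot: [-180.0, 0.0, 121.7]
force: [1.2, -0.3, -0.3]
gripper_width: 91.0
gripper_force: 0.0
```

```bash
python3 -m jog '{"jaw":[91,91,91,91,91,91,91,91,91,91],"slide":[[-0.9,0,-1],[-0.9,0,-1],[-0.8,0,-1],[0,0,-1],[0,0,-1],[0,0,-1],[0,0,-1],[0,0,-1],[0,0,-1],[0,0,-1]],"spin":[0.25,0.25,0,0,0,0,0,0,0,0]}'; python3 -c "
from workcell import env;print(env.state()['qpos'].round(1))"
```

```text
time_s: 2.1
ee_pos: [350.9, 187.0, 700.6]
ee_rot: [179.4, -0.1, 117.8]
force: [0.5, -1.0, -0.1]
gripper_width: 91.3
gripper_force: 0.0
[ 26.3  16.7  12.3   0.2 150.4  -1.3]
```

```bash
python3 -m jog '{"jaw":[91,91,91,91],"slide":[[0,-0.7,-0.7],[0,-0.7,-0.7],[0,-0.7,-0.7],[0,-0.7,-0.7]],"spin":[0,0,0,0]}'; python3 -c "
from workcell import env;print(env.state()['qpos'].round(1))"
```

```text
time_s: 2.5
ee_pos: [301.6, 161.2, 736.3]
ee_rot: [173.8, 0.1, 117.8]
force: [0.3, 0.3, -0.7]
gripper_width: 90.9
gripper_force: 0.0
[ 2.610e+01  1.110e+01  1.230e+01  1.000e-01  1.504e+02 -1.500e+00]
```

```bash
python3 -m jog '{"jaw":[91,91,91,91,91,91,91,91,91,91],"slide":[[0,-1,-1],[0,-1,-1],[0,-1,-1],[0,-1,-1],[0,-1,-1],[0,-1,-0.8],[0,-1,-0.8],[0,-1,-0.8],[0,-1,-0.8],[0,-1,-0.8]],"spin":[0,0,0,0,0,0,0,0,0,0]}'; python3 -c "
from workcell import env;print(env.state()['qpos'].round(1))"
```

```text
time_s: 3.5
ee_pos: [115.0, 66.7, 814.2]
ee_rot: [155.2, 0.8, 117.8]
force: [-0.3, -0.6, 0.4]
gripper_width: 90.9
gripper_force: 0.0
[ 32.2  -7.5  12.3  -5.3 150.4  -0.9]
```

```bash
python3 -m jog '{"jaw":[91,91,91],"slide":[[0,-1,-0.8],[0,-1,-0.8],[0,-0.7,-0.5]],"spin":[0,0,0]}'; python3 -c "
from workcell import env;print(env.state()['qpos'].round(1))"
```

```text
time_s: 3.8
ee_pos: [65.4, 36.9, 823.1]
ee_rot: [150.3, 0.8, 117.6]
force: [-0.3, -0.5, 0.3]
gripper_width: 90.9
gripper_force: 0.0
[ 30.2 -12.4  12.3  -4.  150.4  -1.7]
```

```bash
cat >> h.py <<'E'
from scipy.spatial.transform import Rotation as Ro
def pose():
    s=env.state();return s["ee_pos"],Ro.from_euler("xyz",s["ee_rot"],degrees=True).as_matrix()
def delta(target):
    p,R=pose();return np.round(R.T@(np.array(target)-p)/30,2)
up=np.array([-.5,0,.866]);xx=np.array([.866,0,.5]);U=np.array([-9,0,47])
E
python3 - <<'E'
from h import *
bx=np.array([U+72*up+sx*29*xx+sy*86*np.array([0,1,0]) for sx,sy in((1,1),(-1,1),(-1,-1),(1,-1))])
obs=[("top",bx[:3],TZ([[58,503],[95,557],[263,467]])),("side",bx,SZ([[62,53],[28,110],[190,165],[220,103]]))]
b,s0=np.load("fit.npy");s,r=fit(obs,s0);print("stand",s[:2],np.degrees(s[2]));print(np.round(r.reshape(-1,2),1).tolist())
np.save("fit.npy",[b,s])
p,R=pose();print("tool z az",np.degrees(np.arctan2(R[1,2],R[0,2])),"tilt",np.degrees(np.arccos(-R[2,2])))
print("hover",w(s,U+147*up),"total units",delta(w(s,U+147*up)[0]))
E
```

```text
stand [416.76407893 360.08930149] 26.858268817483445
[[2.2, 0.4], [-0.1, -0.9], [1.1, -0.0], [-0.9, -1.0], [-0.5, -1.5], [-0.4, -0.9], [0.3, -0.1]]
tool z az 26.136832725311713 tilt 29.666024497773535
hover [[343.16361609 322.81703473 174.302     ]] total units [ 4.47  0.3  24.99]
```

```bash
python3 -m jog '{"jaw":[91,91,91,91,91,91,91,91,91,91],"slide":[[0.3,0.4,0.9],[0.5,0.5,1],[0.5,0.5,1],[0.5,0.5,1],[0.5,0.5,1],[0.5,0.5,1],[0.5,0.5,1],[0.5,0.5,1],[0.4,0.3,1],[0.2,0,1]],"spin":[0,0,0,0,0,0,0,0,0,0]}' 30
python3 - <<'E'
from h import *
b,s=np.load("fit.npy");print(env.state()["qpos"].round(1),delta(w(s,U+147*up)[0]))
E
```

```text
time_s: 4.8
ee_pos: [124.9, 148.9, 704.9]
ee_rot: [153.7, 1.5, 117.8]
force: [-0.2, 0.4, 1.5]
gripper_width: 91.1
gripper_force: 0.0
[-68.4 -28.6  53.7  51.2 145.3 -51.3] [ 2.18  0.36 19.86]
```

```bash
python3 -m jog '{"jaw":[91,91,91,91,91,91],"slide":[[0.0,0.7,0.7],[0.0,0.7,0.7],[0.0,0.7,0.7],[0.0,0.7,0.7],[0.0,0.7,0.7],[0.0,0.7,0.7]],"spin":[0,0,0,0,0,0]}' 30
python3 - <<'E'
from h import *
b,s=np.load("fit.npy");print(env.state()["qpos"].round(1),delta(w(s,U+147*up)[0]))
E
```

```text
time_s: 5.4
ee_pos: [211.0, 211.7, 639.1]
ee_rot: [149.6, 4.4, 116.0]
force: [-0.7, 0.9, 0.6]
gripper_width: 90.8
gripper_force: 0.0
[-99.4 -39.9  68.6  65.8 150.4 -67.7] [ 2.58 -2.95 16.06]
```

```bash
cat >> h.py <<'E'
E_=lambda q4,q5:None
def fk(q,k):
    a,L1,L2,h,d,e,o=k;q=np.radians(q);A=q[1]+q[2]
    W=np.array([a+L1*np.sin(q[1])+L2*np.sin(A)+e*np.cos(A),o,h+L1*np.cos(q[1])+L2*np.cos(A)-e*np.sin(A)])
    Rb=Ro.from_euler("z",q[0]);R=Rb*Ro.from_euler("y",A)*Ro.from_euler("z",q[3])*Ro.from_euler("y",q[4])
    W=Rb.apply(W);return W,W+d*R.apply([0,0,1]),R*Ro.from_euler("z",q[5])
E
python3 - <<'E'
from h import *
D=[([62.22,18.35,89.71,0,72.04,-1.15],[257.5,513.5,189.4]),([26.3,16.7,12.3,.2,150.4,-1.3],[350.9,187,700.6]),([26.1,11.1,12.3,.1,150.4,-1.5],[301.6,161.2,736.3]),
([32.2,-7.5,12.3,-5.3,150.4,-.9],[115,66.7,814.2]),([30.2,-12.4,12.3,-4,150.4,-1.7],[65.4,36.9,823.1]),([-68.4,-28.6,53.7,51.2,145.3,-51.3],[124.9,148.9,704.9]),([-99.4,-39.9,68.6,65.8,150.4,-67.7],[211,211.7,639.1])]
f=lambda k:np.concatenate([fk(q,k)[1]-p for q,p in D])
r=least_squares(f,[0,400,400,200,200,0,0],x_scale=100);print(r.x.round(1),abs(r.fun).max());np.save("k.npy",r.x)
for q,p in D: W,T,R=fk(q,r.x);print(W.round(0),R.as_euler("xyz",degrees=True).round(1))
E
```

```text
[1.000e-01 5.912e+02 4.171e+02 1.410e+02 3.596e+02 2.500e+01 1.150e+01] 0.39277766665617264
[258. 514. 549.] [ 1.800e+02 -1.000e-01 -1.166e+02]
[ 348.  185. 1060.] [ 179.9    0.6 -152.2]
[ 267.  143. 1094.] [-179.9    6.2 -152.3]
[-2.100e+01  1.000e+00  1.141e+03] [-179.1   24.8 -151.9]
[ -94.  -42. 1135.] [-179.    29.7 -151.8]
[ -20.   82. 1027.] [-178.4   26.3 -151.5]
[ 37. 153. 948.] [-174.9   30.3 -151.4]
```

```bash
cat >> h.py <<'E'
LO=np.array([-177.97,-48.28,12.27,-77.06,2.81,-146.56]);HI=np.array([177.97,115.42,149.76,257.06,150.46,146.56])
def ik(p,R,q0,k):
    f=lambda q:np.concatenate([(fk(q,k)[1]-p)/3,np.degrees((fk(q,k)[2]*R.inv()).as_rotvec()),(q-q0)*1e-3])
    return least_squares(f,np.clip(q0,LO+.01,HI-.01),bounds=(LO,HI),x_scale=10).x
def sim(q,pts,k,R=None,step=30):
    R=R or fk(q,k)[2];p=fk(q,k)[1]
    for t in pts:
        t=np.array(t,float);n=max(1,int(np.ceil(np.linalg.norm(t-p)/step)));mx=0
        for i in range(n):
            q1=ik(p+(t-p)*(i+1)/n,R,q,k);mx=max(mx,abs(q1-q).max());q=q1
        p=t;T=fk(q,k);print("at",t.round(),"rows",n,"q",q.round(0),"maxdq",mx.round(1),"perr",np.linalg.norm(T[1]-t).round(1),"rerr",np.degrees((T[2]*R.inv()).magnitude()).round(1))
    return q
E
python3 - <<'E'
from h import *
k=np.load("k.npy");b,s=np.load("fit.npy");q=env.state()["qpos"];p,R=pose()
print("tool z az",np.degrees(np.arctan2(R[1,2],R[0,2])),"tilt",np.degrees(np.arccos(-R[2,2])),"y az",np.degrees(np.arctan2(R[1,1],R[0,1])), "y elev",np.degrees(np.arcsin(R[2,1])))
z=R[:,2];W=lambda *v:np.array(v)+k[4]*z
hov=w(s,U+147*up)[0]
pts=[W(-20,-150,850),W(120,-160,780),W(210,0,650),hov]
q=sim(q,pts,k);p0=p
for t in pts: print(np.round(R.T@(t-p0)/30,2));p0=t
E
```

```text
tool z az 18.6073879615896 tilt 30.701456748974355 y az 28.6055515749289 y elev 30.31795276219742
at [154. -91. 541.] rows 11 q [-102.  -23.   86.   34.  128. -110.] maxdq 32.6 perr 0.0 rerr 0.0
at [ 294. -101.  471.] rows 6 q [-56. -21.  95.  30.  96. -78.] maxdq 8.9 perr 0.0 rerr 0.0
at [384.  59. 341.] rows 8 q [ -3. -20. 113.  13.  59. -34.] maxdq 7.2 perr 0.0 rerr 0.0
at [343. 323. 174.] rows 11 q [ 55.  -2. 125. -31.  36.  50.] maxdq 8.4 perr 0.0 rerr 0.0
[-7.97 -7.27  0.25]
[-2.16  2.22  4.21]
[3.8  2.29 6.05]
[ 8.91 -0.19  5.55]
```

```bash
python3 -m jog '{"jaw":[91,91,91,91,91,91,91,91,91,91],"slide":[[-0.8,-0.73,0],[-0.8,-0.73,0],[-0.8,-0.73,0],[-0.8,-0.73,0],[-0.8,-0.73,0],[-0.8,-0.73,0],[-0.8,-0.73,0],[-0.8,-0.73,0],[-0.8,-0.73,0.1],[-0.8,-0.73,0.1]],"spin":[0,0,0,0,0,0,0,0,0,0]}'
cat > st.py <<'E'
from h import *
k=np.load("k.npy");b,s=np.load("fit.npy");q=env.state()["qpos"];p,R=pose();az=lambda v:np.degrees(np.arctan2(v[1],v[0])).round(1)
print(q.round(1),"wrist",fk(q,k)[0].round(),"z az",az(R[:,2]),"tilt",np.degrees(np.arccos(-R[2,2])).round(1),"y az",az(R[:,1]),"yel",np.degrees(np.arcsin(R[2,1])).round(1))
E
python3 st.py
```

```text
time_s: 6.4
ee_pos: [157.0, -92.4, 542.3]
ee_rot: [149.8, 4.3, 116.1]
force: [-0.1, 0.3, -0.4]
gripper_width: 90.8
gripper_force: 0.0
[-100.1  -23.    86.    34.   127.6 -108.7] wrist [ -15. -151.  852.] z az 18.8 tilt 30.4 y az 28.6 yel 30.1
```

```bash
python3 -m jog '{"jaw":[91,91,91,91,91,91,91,91,91,91],"slide":[[-0.36,0.37,0.7],[-0.36,0.37,0.7],[-0.36,0.37,0.7],[-0.36,0.37,0.7],[-0.36,0.37,0.7],[-0.36,0.37,0.7],[0.48,0.29,0.76],[0.48,0.29,0.76],[0.48,0.29,0.76],[0.48,0.29,0.76]],"spin":[0,0,0,0,0,0,0,0,0,0]}'
python3 -m jog '{"jaw":[91,91,91,91,91,91,91,91,91,91],"slide":[[0.48,0.29,0.76],[0.48,0.29,0.76],[0.48,0.29,0.76],[0.48,0.29,0.76],[0.74,0,0.46],[0.74,0,0.46],[0.74,0,0.46],[0.74,0,0.46],[0.74,0,0.46],[0.74,0,0.46]],"spin":[0,0,0,0,0,0,0,0,0,0]}'
python3 st.py; python3 -c "
from h import *
b,s=np.load('fit.npy');print(delta(w(s,U+147*up)[0]))"
```

```text
time_s: 7.4
ee_pos: [341.5, -19.2, 406.4]
ee_rot: [149.8, 4.3, 116.1]
force: [-0.2, 0.6, -0.4]
gripper_width: 91.1
gripper_force: 0.0
time_s: 8.4
ee_pos: [366.8, 194.5, 260.1]
ee_rot: [149.8, 4.2, 116.2]
force: [-0.0, 0.1, -0.4]
gripper_width: 90.9
gripper_force: 0.0
[ 32.  -15.4 121.7  -9.5  44.3   9.8] wrist [195. 135. 570.] z az 19.0 tilt 30.5 y az 28.7 yel 30.1
[ 4.39 -0.26  2.79]
```

```bash
python3 -m jog '{"jaw":[91,91,91,91,91,91,91],"slide":[[0.73,-0.04,0.46],[0.73,-0.04,0.46],[0.73,-0.04,0.46],[0.73,-0.04,0.46],[0.73,-0.04,0.46],[0.73,-0.04,0.46],[0,0,0]],"spin":[0.2,0,0,0,0,0,0]}'
python3 - <<'E'
from h import *
import pickle
s=env.state();m=env.camera_model("wrist");im=env.grab_frame("wrist");cv2.imwrite("pics/w1.png",im[...,::-1]);pickle.dump(m,open("w1.pkl","wb"));print(s["ee_pos"],s["ee_rot"],m["fx"],m["fy"],m["cx"],m["cy"])
b,st=np.load("fit.npy")
bx=np.array([U+72*up+sx*29*xx+sy*86*np.array([0,1,0]) for sx,sy in((1,1),(-1,1),(-1,-1),(1,-1))])
print(proj("wrist",w(st,bx),m).round())
E
python3 st.py
```

```text
time_s: 9.1
ee_pos: [345.2, 324.4, 175.6]
ee_rot: [149.9, 3.5, 115.0]
force: [0.2, -1.4, -0.0]
gripper_width: 91.0
gripper_force: 0.0
[345.22792234 324.44742704 175.64258277] [149.88163871   3.516198   114.97374966] 300.73720240923404 300.73720240923404 317.9664450226798 198.43646897977163
[[350.  96.]
 [280.  96.]
 [287. 272.]
 [343. 272.]]
[ 54.6  -2.1 124.6 -30.2  36.   50.1] wrist [174. 265. 487.] z az 18.9 tilt 30.3 y az 27.0 yel 30.1
```

View pics/w1.png

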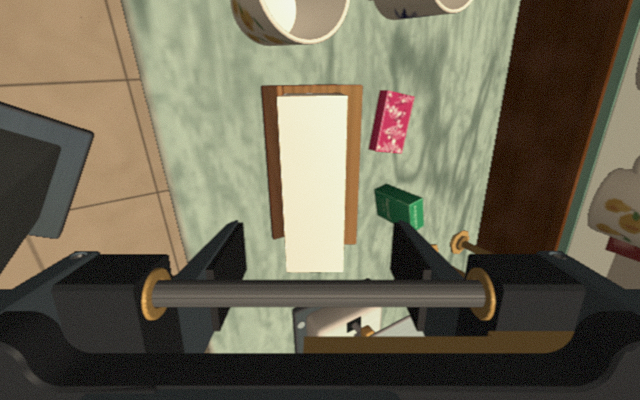

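The wrist view shows the box top corners at (277,95), (348,95), (344,272) and (286,272). These are within 3 px of the prediction, with the fingers straddling the box, so I'll descend.

```bash
python3 -c "
from h import *
b,s=np.load('fit.npy');print(delta(w(s,U+47*up)[0]))"
```

```text
[ 0.25 -0.11  3.34]
```

```bash
python3 -m jog '{"jaw":[91,91,91,91,91,91,91],"slide":[[0.05,-0.03,0.7],[0.05,-0.03,0.7],[0.05,-0.03,0.6],[0.05,-0.02,0.6],[0.05,0,0.5],[0,0,0.24],[0,0,0]],"spin":[0,0,0,0,0,0,0]}' 25
python3 -m jog '{"jaw":[50,50,50,50,50,50,50],"slide":[[0,0,0],[0,0,0],[0,0,0],[0,0,0],[0,0,0],[0,0,0],[0,0,0]],"spin":[0,0,0,0,0,0,0]}' 25
```

```text
time_s: 9.85
ee_pos: [389.2, 344.3, 88.9]
ee_rot: [149.7, 3.5, 114.7]
force: [-0.2, 0.1, 0.5]
gripper_width: 91.5
gripper_force: 0.0
time_s: 10.55
ee_pos: [387.8, 344.3, 88.6]
ee_rot: [149.8, 3.5, 114.8]
force: [-5.9, -1.5, 2.9]
gripper_width: 57.5
gripper_force: 25.0
```

```bash
python3 - <<'E'
from h import *
b,s=np.load('fit.npy');p,R=pose();u=w(s,U)[0];G=p-19*R[:,2];rz=Ro.from_euler("z",s[2]);d=rz.inv().apply(G-u)
print("G height in box",d@up,"x'",d@xx,"y",d[1])
E
python3 -m jog '{"jaw":[50,50,50,50,50,50,50,50],"slide":[[0,0,-0.3],[0,0,-0.5],[0,0,-0.8],[0,0,-0.9],[0,0,-0.9],[0,0,-0.9],[0,0,-0.9],[0,0,-0.8]],"spin":[0,0,0,0,0,0,0,0]}' 25
python3 - <<'E'
from h import *
k=np.load("k.npy");b,s=np.load("fit.npy");p,R=pose();q=env.state()["qpos"];Rm=fk(q,k)[2]
zt=R[:,2]
best=[]
for sg in(-1,1):
  for a in np.arange(60,120,.25):
    Rn=R@Ro.from_euler("z",sg*a,degrees=True).as_matrix();e=(np.degrees(np.arctan2(Rn[1,1],Rn[0,1])-b[2])-90)%180
    best.append((min(e,180-e),sg*a,Rn))
for sg in(-1,1):
  e,a,Rn=min([t for t in best if t[1]*sg>0],key=lambda t:t[0]);print(a,a/8,e,"y el",np.degrees(np.arcsin(Rn[2,1])))
  Gt=w(b,[-44.5,105,285])[0];T=Gt+19*zt;print("to TCP",T,delta(T),"in new axes",(Rn.T@(T-p)/30).round(2))
  sim(ik(p,Rm*Ro.from_euler("z",a,degrees=True),q+[0,0,0,0,0,a],k),[T],k)
E
```

```text
G height in box 66.907994346767 x' 0.026509053896162982 y 0.3700855519000079
time_s: 11.35
ee_pos: [301.1, 314.6, 244.1]
ee_rot: [149.8, 3.5, 114.8]
force: [0.3, 0.7, -3.9]
gripper_width: 57.4
gripper_force: 24.9
-95.0 -11.875 0.038682980251763865 y el -5.962781084427568
to TCP [537.44997565 151.5762824  268.60210064] [-8.27  4.38  2.18] in new axes [-3.64 -8.62  2.18]
at [537. 152. 269.] rows 10 q [  13.   -1.  109.    5.   42. -111.] maxdq 7.3 perr 0.0 rerr 0.0
85.0 10.625 0.038682980251763865 y el 5.9627810844275615
to TCP [537.44997565 151.5762824  268.60210064] [-8.27  4.38  2.18] in new axes [3.64 8.62 2.18]
at [537. 152. 269.] rows 10 q [ 13.  -1. 109.   5.  42.  69.] maxdq 7.3 perr 0.0 rerr 0.0
```

```bash
python3 -m jog '{"jaw":[50,50,50,50,50,50,50,50,50,50],"slide":[[0,0,0],[0,0,0],[0,0,0],[0,0,0],[0,0,0],[0,0,0],[0,0,0],[0,0,0],[0,0,0],[0,0,0]],"spin":[0.7,1,1,1,1,1,1,1,1,1]}' 25
python3 - <<'E'
from h import *
k=np.load("k.npy");b,s=np.load("fit.npy");p,R=pose();az=lambda v:np.degrees(np.arctan2(v[1],v[0]))
print("spin left", [(a/8) for a in np.arange(0,20,.2) if abs((az((R@Ro.from_euler("z",a,degrees=True).as_matrix())[:,1])-np.degrees(b[2])-90+90)%180-90)<.15])
E
python3 st.py
```

```text
time_s: 12.35
ee_pos: [301.6, 314.7, 242.7]
ee_rot: [169.2, -28.5, 40.5]
force: [0.2, 0.0, -4.2]
gripper_width: 57.3
gripper_force: 24.9
spin left [np.float64(0.875)]
[ 60.8  -9.1 119.9 -26.6  49.  127.2] wrist [130. 257. 553.] z az 18.7 tilt 30.3 y az -54.7 yel 9.5
```

```bash
python3 -m jog '{"jaw":[50,50,50,50,50,50,50,50,50,50],"slide":[[0,0,-0.8],[0.4,0.96,0.3],[0.4,0.96,0.3],[0.4,0.96,0.35],[0.4,0.96,0.35],[0.4,0.96,0.35],[0.4,0.96,0.35],[0.4,0.96,0.35],[0.4,0.96,0.35],[0.4,0.94,0.3]],"spin":[0.87,0,0,0,0,0,0,0,0,0]}' 25
python3 -m jog '{"jaw":[50,50],"slide":[[0,0,0],[0,0,0]],"spin":[0,0]}' 25
python3 st.py
python3 - <<'E'
from h import *
b,s=np.load("fit.npy");p,R=pose()
print(delta(w(b,[-44.5,105,285])[0]+19*R[:,2]))
import pickle
m=env.camera_model("wrist")
T=env.grab_frame("top");S=env.grab_frame("side");W=env.grab_frame("wrist")
t=cv2.resize(T[100:250,260:450],(800,632))[:600]; pickle.dump(m,open("w2.pkl","wb"))
cv2.imwrite("pics/w2.png",W[...,::-1])
c=np.vstack([cv2.resize(T[100:240,260:450],(407,300)),cv2.resize(S[140:280,270:460],(407,300))])
cv2.imwrite("pics/c2.png",c[...,::-1])
pan=np.array([[100,150,125],[100,60,125],[-100,60,125],[-100,150,125]]);print(proj("wrist",w(b,pan),m).round())
E
```

```text
time_s: 13.35
ee_pos: [538.8, 152.3, 266.4]
ee_rot: [173.0, -29.4, 33.0]
force: [-0.3, 0.4, -3.5]
gripper_width: 57.2
gripper_force: 24.9
time_s: 13.55
ee_pos: [538.2, 153.0, 266.5]
ee_rot: [173.0, -29.4, 32.9]
force: [-1.5, -0.7, -5.0]
gripper_width: 57.4
gripper_force: 24.9
[ 12.7  -0.9 109.2   4.7  41.8  69. ] wrist [368.  95. 577.] z az 18.9 tilt 30.2 y az -60.5 yel 6.1
[-0.01  0.04 -0.08]
[[268. 135.]
 [340. 138.]
 [343. 305.]
 [261. 306.]]
```

View pics/w2.png

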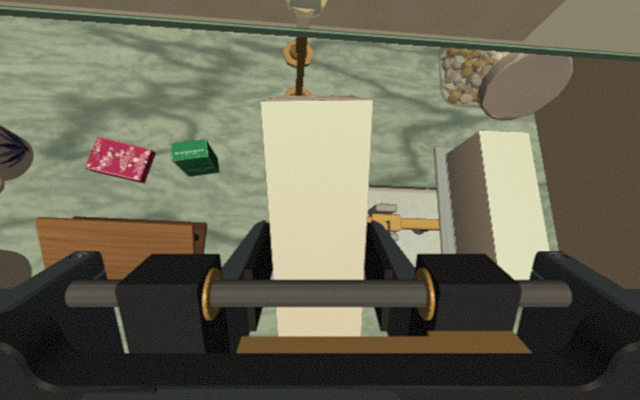

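View pics/c2.png

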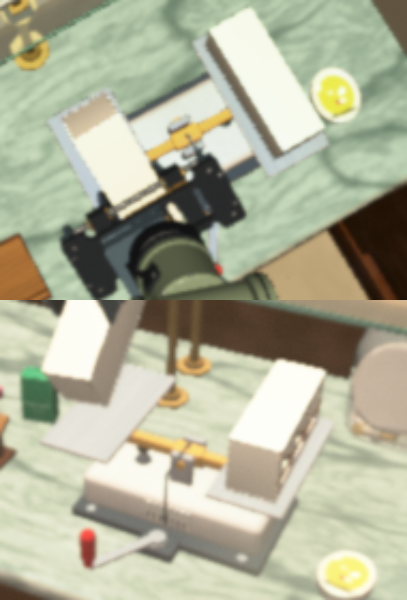

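The wrist view shows the box held straight over the left pan, with the right pan's far-left corner at (434,148) and the reference box's top far edge at (481,133)–(529,134). The top and side crops show the box hovering clear. I'll check the balance fit against these points.

Run:
```python
from h import *
import pickle
b,s=np.load("fit.npy");m=pickle.load(open("w2.pkl","rb"))
print(proj("wrist",w(b,[[100,-60,125],[86,-76,197],[86,-134,197]]),m).round(1))
p,R=pose();z=R[:,2];p0=p
for th in(30,24,18,12,6,0,-1):
    t=np.radians(max(th,0));H=66.9
    g=w(b,[-86+86*np.cos(t)-H*np.sin(t),105,125+86*np.sin(t)+H*np.cos(t)-(2 if th<0 else 0)])[0]+19*z
    print(th,g.round(1),(R.T@(g-p0)/30).round(2));p0=g
```

```text
[[431.  142.7]
 [478.1 129. ]
 [528.1 131.7]]
30 [537.  151.4 209.5] [-1.02 -0.13  1.64]
24 [546.  156.4 204.7] [ 0.22 -0.01  0.31]
18 [554.6 161.2 198.8] [ 0.19 -0.02  0.33]
12 [562.5 165.6 191.9] [ 0.15 -0.02  0.35]
6 [569.8 169.6 184.1] [ 0.11 -0.03  0.36]
0 [576.3 173.3 175.5] [ 0.07 -0.03  0.37]
-1 [576.3 173.3 173.5] [-0.03 -0.01  0.06]
```

```bash
python3 - <<'E'
from h import *
b,s=np.load("fit.npy");b[:2]=w(b,[-3,-2,0])[0,:2];np.save("fit.npy",[b,s])
E
python3 -m jog '{"jaw":[50,50,50,50,50],"slide":[[-0.3,-0.02,0.45],[-0.3,-0.02,0.45],[-0.3,-0.02,0.45],[-0.2,0,0.2],[0,0,0]],"spin":[0,0,0,0,0]}' 14
python3 -m jog '{"jaw":[50,50,50,50],"slide":[[0.07,0,0.1],[0.07,0,0.1],[0.07,0,0.1],[0,0,0]],"spin":[0,0,0,0]}' 14
python3 -m jog '{"jaw":[50,50,50,50],"slide":[[0.07,0,0.11],[0.06,0,0.11],[0.06,0,0.11],[0,0,0]],"spin":[0,0,0,0]}' 14
python3 - <<'E'
from h import *
T=env.grab_frame("top");S=env.grab_frame("side")
c=np.vstack([cv2.resize(T[100:240,260:450],(407,300)),cv2.resize(S[140:280,270:460],(407,300))])
cv2.imwrite("pics/c3.png",c[...,::-1])
E
```

```text
time_s: 14.2
ee_pos: [536.3, 148.3, 212.1]
ee_rot: [173.0, -29.8, 33.0]
force: [1.0, 0.8, -3.4]
gripper_width: 57.7
gripper_force: 13.9
time_s: 14.6
ee_pos: [546.8, 152.3, 208.1]
ee_rot: [172.9, -29.8, 33.1]
force: [0.3, 0.6, -1.1]
gripper_width: 57.9
gripper_force: 14.0
time_s: 15.0
ee_pos: [555.7, 156.5, 202.0]
ee_rot: [172.9, -29.8, 33.0]
force: [3.0, 0.5, 1.1]
gripper_width: 57.7
gripper_force: 14.0
```

View pics/c3.png

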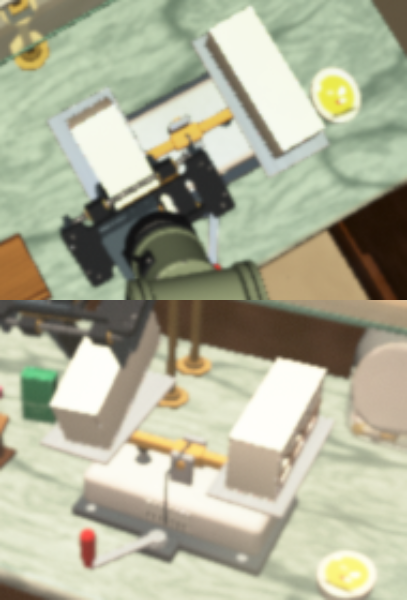

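The box is pivoting down with its near end on the pan, held between light pads. I'll continue the arc to flat.

Run:
```python
from h import *
b,s=np.load("fit.npy");p,R=pose();z=R[:,2];p0=p
for th in(12,6,0):
    t=np.radians(th);H=66.9
    g=w(b,[-86+86*np.cos(t)-H*np.sin(t),105,125+86*np.sin(t)+H*np.cos(t)])[0]+19*z
    print(th,g.round(1),(R.T@(g-p0)/30).round(2));p0=g
```

```text
12 [560.9 162.4 192. ] [ 0.06 -0.12  0.42]
6 [568.2 166.4 184.2] [ 0.11 -0.03  0.36]
0 [574.7 170.1 175.5] [ 0.07 -0.03  0.37]
```

```bash
python3 -m jog '{"jaw":[50,50,50,50],"slide":[[0.03,-0.06,0.14],[0.03,-0.05,0.14],[0.02,0,0.14],[0,0,0]],"spin":[0,0,0,0]}' 12
python3 -m jog '{"jaw":[50,50,50,50],"slide":[[0.04,-0.01,0.12],[0.04,-0.01,0.12],[0.03,-0.01,0.12],[0,0,0]],"spin":[0,0,0,0]}' 10
python3 -m jog '{"jaw":[50,50,50,50],"slide":[[0.03,-0.01,0.12],[0.02,-0.01,0.12],[0.02,-0.01,0.1],[0,0,0]],"spin":[0,0,0,0]}' 8
```

```text
time_s: 15.5
ee_pos: [558.5, 162.1, 188.5]
ee_rot: [173.1, -29.3, 33.0]
force: [0.4, 0.5, -4.5]
gripper_width: 56.5
gripper_force: 12.0
time_s: 15.9
ee_pos: [567.9, 166.6, 183.3]
ee_rot: [172.9, -29.7, 33.0]
force: [0.2, 1.1, -3.3]
gripper_width: 57.1
gripper_force: 10.0
time_s: 16.3
ee_pos: [576.0, 169.6, 178.3]
ee_rot: [172.7, -30.0, 33.1]
force: [-2.3, -4.9, 5.5]
gripper_width: 57.7
gripper_force: 8.1
```

```bash
python3 -m jog '{"jaw":[50,50,50],"slide":[[0,0,0.05],[0,0,0.05],[0,0,0]],"spin":[0,0,0]}' 4
python3 -m jog '{"jaw":[58.5,59.5,60.5,61.5,62.5,64,66,68,70,70],"slide":[[0,0,0],[0,0,0],[0,0,0],[0,0,0],[0,0,0],[0,0,0],[0,0,0],[0,0,0],[0,0,0],[0,0,0]],"spin":[0,0,0,0,0,0,0,0,0,0]}' 4
python3 - <<'E'
from h import *
T=env.grab_frame("top");S=env.grab_frame("side");cv2.imwrite("pics/t4.png",T[...,::-1]);cv2.imwrite("pics/s4.png",S[...,::-1])
c=np.hstack([cv2.resize(T[110:220,270:350],(400,550),interpolation=2),cv2.resize(S[140:250,280:360],(400,550),interpolation=2)])
cv2.imwrite("pics/c4.png",c[...,::-1])
E
```

```text
time_s: 16.6
ee_pos: [577.9, 170.2, 176.1]
ee_rot: [172.7, -30.1, 33.1]
force: [-0.3, -4.3, 4.5]
gripper_width: 58.4
gripper_force: 4.1
time_s: 17.6
ee_pos: [574.8, 170.5, 172.9]
ee_rot: [172.9, -29.7, 33.0]
force: [-0.2, 0.1, 0.7]
gripper_width: 70.0
gripper_force: 0.0
```

View pics/c4.png

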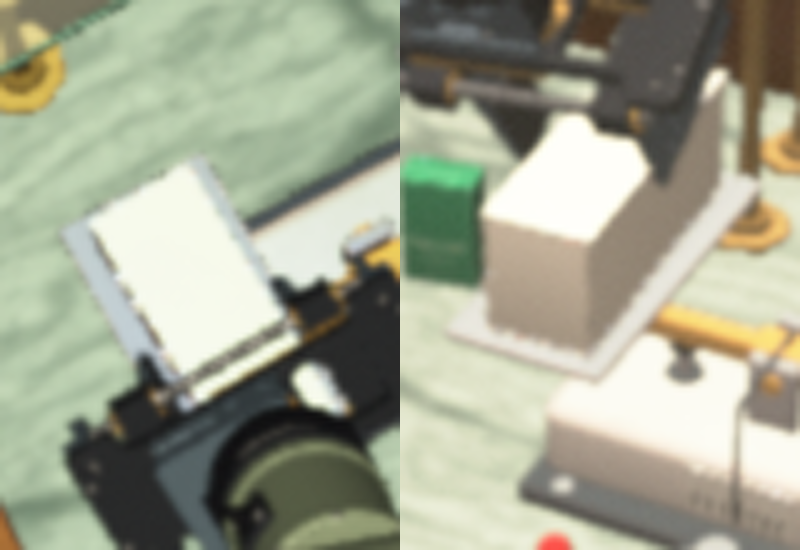

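The box is standing flat on the pan (box near-bottom edge (492,320)–(588,352), pan edge (450,333)–(600,378) in the side half). I'll open and retreat, then measure how well it is centred.

```bash
python3 -m jog '{"jaw":[76,80,80,80,80,80,80,80],"slide":[[0,0,0],[0,0,-0.3],[0,0,-0.8],[0,0,-1],[0,0,-1],[0,0,-1],[0,0,-1],[0,0,-1]],"spin":[0,0,0,0,0,0,0,0]}'
python3 - <<'E'
from h import *
b,s=np.load("fit.npy")
T=env.grab_frame("top");m=env.camera_model("wrist");W=env.grab_frame("wrist");S=env.grab_frame("side")
for n,I in(("t5",T),("w5",W),("s5",S)): cv2.imwrite(f"pics/{n}.png",I[...,::-1])
def lines(n,I,m,z,c0,lab,thr=200):
    mask=((I.min(2)>thr)).astype(np.uint8)
    _,L,st,ce=cv2.connectedComponentsWithStats(mask)
    q=proj(n,w(b,c0),m)[0].round().astype(int);l=L[q[1],q[0]];
    if l==0: print(lab,"no mask at",q,I[q[1],q[0]]);return
    c=max(cv2.findContours((L==l).astype(np.uint8),cv2.RETR_EXTERNAL,cv2.CHAIN_APPROX_NONE)[0],key=cv2.contourArea)
    r=cv2.boxPoints(cv2.minAreaRect(c));print(n,lab,"area",st[l][4],"px",cv2.approxPolyDP(c,3,True)[:,0].tolist()[:8])
    mm=env.camera_model
    P=np.array([ray2(m,u,z) for u in cv2.approxPolyDP(c,3,True)[:,0]]);d=(P[:,:2]-b[:2])@Ro.from_euler("z",b[2]).as_matrix()[:2,:2];print(d.round(0).tolist())
def ray2(m,uv,z):
    T=np.array(m["camera_from_world"]);R=T[:3,:3];o=-R.T@T[:3,3]
    d=R.T@np.array([(uv[0]-m["cx"])/m["fx"],-(uv[1]-m["cy"])/m["fy"],-1]); return o+d*(z-o[2])/d[2]
for n,I,mm in(("top",T,env.camera_model("top")),("wrist",W,m),("side",S,env.camera_model("side"))):
    lines(n,I,mm,197,[[20,105,197]],"new");lines(n,I,mm,197,[[0,-105,197]],"ref")
c=np.hstack([cv2.resize(W[60:340,220:500],(500,500)),cv2.resize(S[140:250,280:340],(273,500))]);cv2.imwrite("pics/c5.png",c[...,::-1])
E
```

```text
time_s: 18.5
ee_pos: [486.3, 139.9, 332.8]
ee_rot: [172.9, -29.8, 33.0]
force: [0.9, 0.1, 0.0]
gripper_width: 80.0
gripper_force: 0.0
top new area 2451 px [[359, 139], [320, 159], [308, 143], [287, 154], [322, 210], [341, 200], [338, 191], [355, 182]]
[[30.0, -42.0], [33.0, 71.0], [85.0, 77.0], [86.0, 138.0], [-83.0, 131.0], [-85.0, 76.0], [-61.0, 71.0], [-62.0, 22.0], [-37.0, 20.0], [-34.0, 36.0], [-23.0, 35.0], [-18.0, 65.0], [-30.0, 74.0], [8.0, 73.0], [-2.0, 41.0], [14.0, 32.0], [18.0, 12.0], [0.0, -4.0], [-1.0, -39.0]]
top ref area 1478 px [[376, 103], [358, 114], [393, 169], [410, 157]]
[[91.0, -128.0], [88.0, -73.0], [-80.0, -79.0], [-75.0, -132.0]]
wrist new area 2962 px [[298, 127], [297, 249], [344, 248], [341, 233], [345, 222], [338, 209], [341, 208], [338, 207]]
[[68.0, 129.0], [-85.0, 127.0], [-83.0, 72.0], [-66.0, 76.0], [-52.0, 71.0], [-37.0, 79.0], [-35.0, 75.0], [-34.0, 79.0], [-43.0, 79.0], [-41.0, 89.0], [-32.0, 91.0], [-31.0, 84.0], [-28.0, 91.0], [-28.0, 82.0], [-25.0, 90.0], [-13.0, 90.0], [-16.0, 96.0], [-13.0, 91.0], [-20.0, 91.0], [-19.0, 103.0], [-17.0, 98.0], [-5.0, 97.0], [-7.0, 91.0], [3.0, 93.0], [-1.0, 90.0], [4.0, 87.0], [-5.0, 101.0], [5.0, 95.0], [13.0, 109.0], [17.0, 101.0], [23.0, 101.0], [18.0, 103.0], [22.0, 107.0], [15.0, 106.0], [21.0, 119.0], [32.0, 113.0], [36.0, 122.0], [41.0, 123.0], [40.0, 118.0], [53.0, 129.0]]
ref no mask at [478 185] [230 231 200]
side new area 879 px [[344, 155], [322, 152], [297, 182], [318, 187]]
[[79.0, 76.0], [67.0, 135.0], [-89.0, 126.0], [-86.0, 71.0]]
side ref area 1344 px [[420, 172], [399, 168], [385, 188], [372, 188], [368, 179], [356, 179], [367, 192], [353, 192]]
[[86.0, -129.0], [81.0, -76.0], [-19.0, -74.0], [-33.0, -47.0], [-1.0, -24.0], [-14.0, 3.0], [-53.0, -42.0], [-68.0, -13.0], [-57.0, -71.0], [-86.0, -82.0], [-86.0, -134.0]]
```

View pics/c5.png

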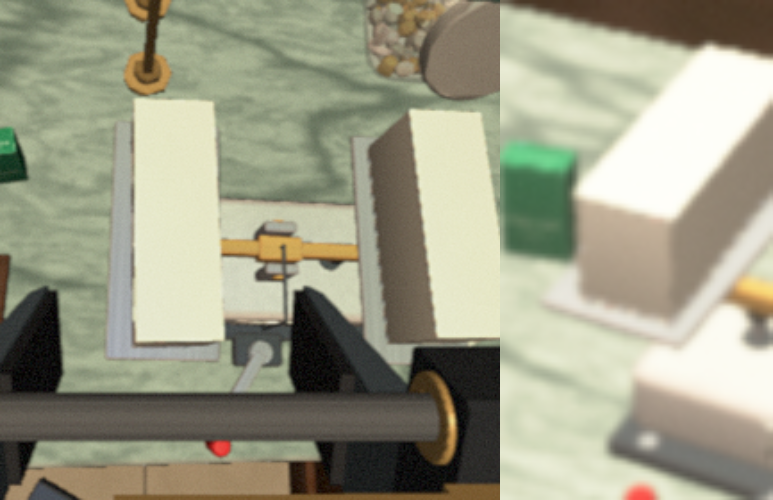

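The wrist half of that crop shows the box top at (135,98), (213,101), (223,340), (136,342). The pan corners are (116,122), (107,358) and (218,360). I'll compare the two in one frame.

```bash
python3 - <<'E'
from h import *
b,s=np.load("fit.npy")
M=env.camera_model("wrist")
C=lambda u:np.array(u)*.56+[220,60]
def loc(n,u,z): P=ray(n,u,z);return ((P[:2]-b[:2])@Ro.from_euler("z",b[2]).as_matrix()[:2,:2]).round(1).tolist()
print("box",[loc("wrist",C(u),197) for u in((135,98),(213,101),(223,340),(136,342))])
print("pan",[loc("wrist",C(u),125) for u in((116,122),(107,358),(218,360))])
print("pivot",loc("wrist",C((261,352)),25),"knobtop",loc("wrist",C((219,449)),77))
q=[(63,53)]
E
python3 st.py
```

```text
box [[81.4, 132.4], [82.5, 76.8], [-86.1, 72.3], [-87.9, 128.3]]
pan [[97.6, 146.0], [-96.1, 147.2], [-97.1, 62.1]]
pivot [-86.8, 0.8] knobtop [-168.2, 53.2]
[ 12.4  -8.3 106.4   4.2  51.4  69.6] wrist [314.  81. 643.] z az 18.8 tilt 30.8 y az -60.6 yel 6.3
```

Run:
```python
from h import *
b,s=np.load("fit.npy");k=np.load("k.npy");p,R=pose();z=R[:,2];p0=p
def G(a,extra=0): 
    t=.6-a; return w(b,[-88-95*np.cos(t),95*np.sin(t),68])[0]+19*z
pts=[G(0)-100*z,G(0)]+[G(a) for a in(.2,.4,.6,.8,1.0,1.2,1.3)]
for t in pts: print(t.round(0),(R.T@(t-p0)/30).round(2));p0=t
sim(env.state()["qpos"],pts[:2]+pts[-2:],k)
```

```text
[406.  28. 138.] [-7.02  1.21  3.69]
[454.  44.  52.] [0.   0.   3.33]
[455.  25.  52.] [-0.29  0.55 -0.1 ]
[459.   7.  52.] [-0.2   0.6  -0.04]
[466. -11.  52.] [-0.09  0.63  0.03]
[477. -26.  52.] [0.02 0.63 0.09]
[491. -39.  52.] [0.13 0.6  0.15]
[507. -50.  52.] [0.23 0.55 0.2 ]
[515. -53.  52.] [0.15 0.25 0.12]
at [406.  28. 138.] rows 9 q [-11.  -7. 136.  33.  28.  22.] maxdq 9.1 perr 0.0 rerr 0.0
at [454.  44.  52.] rows 4 q [ -5.   8. 140.  73.  13. -16.] maxdq 16.7 perr 0.0 rerr 0.0
at [507. -50.  52.] rows 4 q [-20.  13. 132.  63.  21. -18.] maxdq 4.3 perr 0.0 rerr 0.0
at [515. -53.  52.] rows 1 q [-20.  14. 131.  62.  21. -17.] maxdq 1.1 perr 0.0 rerr 0.0
```

```bash
python3 -m jog '{"jaw":[60,50,46,46,46,46,46,46,46],"slide":[[-0.78,0.13,0.41],[-0.78,0.13,0.41],[-0.78,0.13,0.41],[-0.78,0.14,0.41],[-0.78,0.14,0.41],[-0.78,0.14,0.41],[-0.78,0.14,0.41],[-0.78,0.13,0.41],[-0.78,0.13,0.41]],"spin":[0,0,0,0,0,0,0,0,0]}' 10
python3 st.py;python3 - <<'E'
from h import *
b,s=np.load("fit.npy");p,R=pose();z=R[:,2];print(delta(w(b,[-88-95*np.cos(.6),95*np.sin(.6),68])[0]+19*z))
for n in("wrist","top","side"):
    I=env.grab_frame(n);m=(I[...,0]>150)&(I[...,1]<70)&(I[...,2]<70);mm,L,st,ce=cv2.connectedComponentsWithStats(m.astype(np.uint8));
    for i in range(1,mm):
        if st[i][4]>15: print(n,st[i],ce[i].round(1),((ray(n,ce[i],77)[:2]-b[:2])@Ro.from_euler("z",b[2]).as_matrix()[:2,:2]).round(1))
    cv2.imwrite(f"pics/{n}6.png",I[...,::-1])
E
```

```text
time_s: 19.55
ee_pos: [403.5, 27.0, 133.1]
ee_rot: [173.0, -29.6, 33.0]
force: [0.5, 0.8, -0.0]
gripper_width: 45.5
gripper_force: 0.0
[-10.7  -7.  136.5  32.8  27.5  21.9] wrist [232. -32. 443.] z az 19.0 tilt 30.3 y az -60.5 yel 6.1
[0.16 0.04 3.25]
wrist [313 183  19  19 204] [322.  191.9] [-172.5   53.5]
side [93 29 13  6 47] [100.3  31.9] [ 885.  1887.1]
```

```bash
python3 -m jog '{"jaw":[46,46,46,46,46,46,46,46,46],"slide":[[0.02,0.01,0.4],[0.02,0.01,0.4],[0.02,0.01,0.4],[0.02,0.01,0.4],[0,0,0.4],[0,0,0.4],[0,0,0.4],[0,0,0.4],[0,0,0.05]],"spin":[0,0,0,0,0,0,0,0,0]}' 10
python3 -m jog '{"jaw":[26,26,26,26],"slide":[[0,0,0],[0,0,0],[0,0,0],[0,0,0]],"spin":[0,0,0,0]}' 10
python3 - <<'E'
from h import *
b,s=np.load("fit.npy");p,R=pose();z=R[:,2];print(delta(w(b,[-88-95*np.cos(.6),95*np.sin(.6),68])[0]+19*z))
E
python3 st.py
```

```text
time_s: 20.6
ee_pos: [455.3, 44.4, 52.3]
ee_rot: [173.0, -29.7, 33.0]
force: [0.8, 0.5, 0.2]
gripper_width: 46.4
gripper_force: 0.0
time_s: 21.0
ee_pos: [454.2, 43.5, 53.0]
ee_rot: [172.9, -29.8, 33.0]
force: [-0.9, 0.4, 0.2]
gripper_width: 25.6
gripper_force: 0.0
[-0.01 -0.02  0.05]
[ -5.5   7.5 139.8  69.9  12.9 -13.1] wrist [282. -16. 363.] z az 18.9 tilt 30.5 y az -60.5 yel 6.2
```

Straddling the handle. I'll swing it right along the arc.

```bash
python3 -m jog '{"jaw":[26,26,26,26,26,26],"slide":[[-0.15,0.27,-0.05],[-0.14,0.28,-0.05],[-0.1,0.3,-0.02],[-0.1,0.3,-0.02],[-0.05,0.31,0.01],[-0.04,0.32,0.02]],"spin":[0,0,0,0,0,0]}' 10
python3 -m jog '{"jaw":[26,26,26,26,26,26,26],"slide":[[0.01,0.31,0.04],[0.01,0.32,0.05],[0.06,0.3,0.07],[0.07,0.3,0.08],[0.11,0.28,0.1],[0.12,0.27,0.1],[0,0,0]],"spin":[0,0,0,0,0,0,0]}' 10
python3 - <<'E'
from h import *
b,s=np.load("fit.npy");p,R=pose();z=R[:,2]
for a in(1.2,1.25,1.3): t=.6-a;print(delta(w(b,[-88-95*np.cos(t),95*np.sin(t),68])[0]+19*z))
for n in("wrist",):
    I=env.grab_frame(n);m=(I[...,0]>150)&(I[...,1]<70)&(I[...,2]<70);mm,L,st,ce=cv2.connectedComponentsWithStats(m.astype(np.uint8));
    for i in range(1,mm):
        if st[i][4]>15: print(n,st[i],ce[i].round(1),((ray(n,ce[i],77)[:2]-b[:2])@Ro.from_euler("z",b[2]).as_matrix()[:2,:2]).round(1))
E
```

```text
time_s: 21.6
ee_pos: [463.4, -10.6, 51.6]
ee_rot: [173.1, -29.6, 33.0]
force: [-5.0, 0.7, 1.1]
gripper_width: 26.1
gripper_force: 2.2
time_s: 22.3
ee_pos: [508.8, -51.3, 52.9]
ee_rot: [172.8, -29.8, 33.0]
force: [-0.1, -0.2, -0.3]
gripper_width: 25.9
gripper_force: 0.0
[-0.05 -0.09  0.01]
[0.03 0.04 0.07]
[0.1  0.16 0.13]
wrist [298 230  26  26 327] [311.1 241.6] [-165.7  -51.5]
```

```bash
python3 -m jog '{"jaw":[26,26,26],"slide":[[0.05,0.1,0.05],[0.05,0.1,0.05],[0,0,0]],"spin":[0,0,0]}' 10
python3 -m jog '{"jaw":[26,26],"slide":[[0.04,0.1,0.04],[0,0,0]],"spin":[0,0]}' 10
python3 - <<'E'
from h import *
b,s=np.load("fit.npy")
for n in("wrist",):
    I=env.grab_frame(n);m=(I[...,0]>150)&(I[...,1]<70)&(I[...,2]<70);mm,L,st,ce=cv2.connectedComponentsWithStats(m.astype(np.uint8));
    for i in range(1,mm):
        if st[i][4]>15: print(n,st[i],ce[i].round(1),((ray(n,ce[i],77)[:2]-b[:2])@Ro.from_euler("z",b[2]).as_matrix()[:2,:2]).round(1))
E
```

```text
time_s: 22.65
ee_pos: [511.3, -50.9, 51.1]
ee_rot: [173.3, -29.7, 33.0]
force: [-3.0, 3.9, 1.0]
gripper_width: 26.1
gripper_force: 3.0
time_s: 22.85
ee_pos: [512.1, -50.5, 50.3]
ee_rot: [173.6, -29.6, 33.1]
force: [-9.7, 6.3, 5.9]
gripper_width: 26.2
gripper_force: 5.6
wrist [298 234  26  26 281] [310.6 246.4] [-165.1  -53. ]
```

```bash
python3 -m jog '{"jaw":[26,26,26,26,26,26,26,26,26,26],"slide":[[-0.06,-0.15,-0.06],[-0.02,-0.07,-0.02],[0,0,0],[0,0,0],[0,0,0],[0,0,0],[0,0,0],[0,0,0],[0,0,0],[0,0,0]],"spin":[0,0,0,0,0,0,0,0,0,0]}' 10
cat > lev.py <<'E'
from h import *
b,s=np.load("fit.npy");A=cv2.imread("pics/side0.png");
S=env.grab_frame("side");s4=cv2.imread("pics/s5.png")[...,::-1]
# vertical image shift of each box (beam free vs locked), sub-pixel
for nm,(x0,x1,y0,y1) in dict(new=(285,360,140,225),ref=(378,430,160,230),pivot=(300,345,222,250)).items():
    f=lambda I:cv2.cvtColor(np.ascontiguousarray(I[y0:y1,x0:x1]),cv2.COLOR_RGB2GRAY).astype(np.float32)
    print(nm,np.round(cv2.phaseCorrelate(f(s4),f(S),cv2.createHanningWindow((x1-x0,y1-y0),cv2.CV_32F)),2))
cv2.imwrite("pics/lev%.2f.png"%env.state()["time_s"],S[...,::-1])
E
python3 lev.py
```

```text
time_s: 23.9
ee_pos: [510.2, -51.2, 52.1]
ee_rot: [172.9, -29.7, 33.0]
force: [-1.1, 0.9, 0.9]
gripper_width: 26.0
gripper_force: 0.2Traceback (most recent call last):
  File "lev.py", line 7, in <module>
    print(nm,np.round(cv2.phaseCorrelate(f(s4),f(S),cv2.createHanningWindow((x1-x0,y1-y0),cv2.CV_32F)),2))
             ~~~~~~~~^^^^^^^^^^^^^^^^^^^^^^^^^^^^^^^^^^^^^^^^^^^^^^^^^^^^^^^^^^^^^^^^^^^^^^^^^^^^^^^^^^^^
    return _wrapfunc(a, 'round', decimals=decimals, out=out)
    return _wrapit(obj, method, *args, **kwds)
    conv = _array_converter(obj)
ValueError: setting an array element with a sequence. The requested array has an inhomogeneous shape after 1 dimensions. The detected shape was (2,) + inhomogeneous part.
```

```bash
python3 -m jog '{"jaw":[26,26,26,26,26,26,26,26,26,26],"slide":[[0,0,0],[0,0,0],[0,0,0],[0,0,0],[0,0,0],[0,0,0],[0,0,0],[0,0,0],[0,0,0],[0,0,0]],"spin":[0,0,0,0,0,0,0,0,0,0]}'; python3 lev.py; python3 -m jog '{"jaw":[26,26,26,26,26,26,26,26,26,26],"slide":[[0,0,0],[0,0,0],[0,0,0],[0,0,0],[0,0,0],[0,0,0],[0,0,0],[0,0,0],[0,0,0],[0,0,0]],"spin":[0,0,0,0,0,0,0,0,0,0]}'; python3 lev.py;  python3 -m jog '{"jaw":[26,26,26,26,26,26,26,26,26,26],"slide":[[0,0,0],[0,0,0],[0,0,0],[0,0,0],[0,0,0],[0,0,0],[0,0,0],[0,0,0],[0,0,0],[0,0,0]],"spin":[0,0,0,0,0,0,0,0,0,0]}'; python3 lev.py
```

```text
time_s: 24.95
ee_pos: [510.0, -51.0, 52.0]
ee_rot: [172.9, -29.7, 33.0]
force: [-0.6, -0.3, -0.2]
gripper_width: 26.1
gripper_force: 0.1
time_s: 26.0
ee_pos: [510.0, -51.0, 52.0]
ee_rot: [172.9, -29.7, 33.0]
force: [0.4, -0.6, 0.5]
gripper_width: 26.2
gripper_force: 0.1
time_s: 27.05
ee_pos: [510.0, -51.0, 52.0]
ee_rot: [172.9, -29.7, 33.0]
force: [-0.6, 0.3, 0.5]
gripper_width: 25.6
gripper_force: 0.1Traceback (most recent call last):
  File "lev.py", line 7, in <module>
    print(nm,np.round(cv2.phaseCorrelate(f(s4),f(S),cv2.createHanningWindow((x1-x0,y1-y0),cv2.CV_32F)),2))
             ~~~~~~~~^^^^^^^^^^^^^^^^^^^^^^^^^^^^^^^^^^^^^^^^^^^^^^^^^^^^^^^^^^^^^^^^^^^^^^^^^^^^^^^^^^^^
    return _wrapfunc(a, 'round', decimals=decimals, out=out)
    return _wrapit(obj, method, *args, **kwds)
    conv = _array_converter(obj)
ValueError: setting an array element with a sequence. The requested array has an inhomogeneous shape after 1 dimensions. The detected shape was (2,) + inhomogeneous part.
Traceback (most recent call last):
  File "lev.py", line 7, in <module>
    print(nm,np.round(cv2.phaseCorrelate(f(s4),f(S),cv2.createHanningWindow((x1-x0,y1-y0),cv2.CV_32F)),2))
             ~~~~~~~~^^^^^^^^^^^^^^^^^^^^^^^^^^^^^^^^^^^^^^^^^^^^^^^^^^^^^^^^^^^^^^^^^^^^^^^^^^^^^^^^^^^^
ValueError: setting an array element with a sequence. The requested array has an inhomogeneous shape after 1 dimensions. The detected shape was (2,) + inhomogeneous part.
Traceback (most recent call last):
  File "lev.py", line 7, in <module>
    print(nm,np.round(cv2.phaseCorrelate(f(s4),f(S),cv2.createHanningWindow((x1-x0,y1-y0),cv2.CV_32F)),2))
             ~~~~~~~~^^^^^^^^^^^^^^^^^^^^^^^^^^^^^^^^^^^^^^^^^^^^^^^^^^^^^^^^^^^^^^^^^^^^^^^^^^^^^^^^^^^^
ValueError: setting an array element with a sequence. The requested array has an inhomogeneous shape after 1 dimensions. The detected shape was (2,) + inhomogeneous part.
```

```bash
sed -i 's/np.round(cv2.phaseCorrelate(\(.*\)),2))$/cv2.phaseCorrelate(\1))/' lev.py
cat >> lev.py <<'E'
I=env.grab_frame("wrist");m=(I[...,0]>150)&(I[...,1]<70)&(I[...,2]<70);mm,L,st,ce=cv2.connectedComponentsWithStats(m.astype(np.uint8));
for i in range(1,mm):
    if st[i][4]>15: print("knob",st[i],((ray("wrist",ce[i],77)[:2]-b[:2])@Ro.from_euler("z",b[2]).as_matrix()[:2,:2]).round(1))
E
python3 lev.py; python3 -m jog '{"jaw":[26,26,26,26,26],"slide":[[0,0,0],[0,0,0],[0,0,0],[0,0,0],[0,0,0]],"spin":[0,0,0,0,0]}'; python3 lev.py
```

```text
new ((1.0173846307886407, 0.2722820398478234), 0.3579230422267207)
ref ((0.05703769407503145, -0.0781145713910405), 0.9312649759858724)
pivot ((0.34473172034694244, 7.465224327908697), 0.29515303806022364)
knob [298 231  27  26 308] [-164.9  -52.7]
time_s: 27.7
ee_pos: [510.1, -51.1, 52.1]
ee_rot: [172.9, -29.7, 33.0]
force: [0.7, -1.2, -0.3]
gripper_width: 26.0
gripper_force: 0.1
new ((1.1831898601948083, 0.32557710152627806), 0.34763740709092883)
ref ((0.06291079703357028, -0.03453804178191433), 0.9483517040441065)
pivot ((4.166233407768484, 1.6584851597999641), 0.44306258113295943)
knob [298 231  27  26 307] [-165.   -52.7]
```

The reference box is within 0.1 px of its locked position and hasn't moved, so the beam is level and still. I'll swing the lever back.

```bash
python3 -m jog '{"jaw":[26,26,26,26,26,26,26],"slide":[[-0.08,-0.25,-0.1],[-0.11,-0.28,-0.1],[-0.11,-0.28,-0.1],[-0.07,-0.3,-0.08],[-0.06,-0.3,-0.07],[-0.01,-0.32,-0.05],[-0.01,-0.31,-0.04]],"spin":[0,0,0,0,0,0,0]}' 10
python3 -m jog '{"jaw":[26,26,26,26,26],"slide":[[0.04,-0.32,-0.02],[0.05,-0.31,-0.01],[0.1,-0.3,0.02],[0.1,-0.3,0.02],[0.1,-0.24,0.04]],"spin":[0,0,0,0,0]}' 10
python3 - <<'E'
from h import *
b,s=np.load("fit.npy");p,R=pose();z=R[:,2]
for a in(0.1,0,-.05,-.1): t=.6-a;print(delta(w(b,[-88-95*np.cos(t),95*np.sin(t),68])[0]+19*z))
E
python3 lev.py
```

```text
time_s: 28.5
ee_pos: [461.9, -6.4, 52.8]
ee_rot: [172.9, -29.7, 33.0]
force: [-0.3, -0.0, 0.5]
gripper_width: 25.8
gripper_force: 0.0
time_s: 29.0
ee_pos: [449.9, 37.8, 52.5]
ee_rot: [172.9, -29.7, 33.1]
force: [-1.2, -0.0, -1.1]
gripper_width: 26.1
gripper_force: 0.0
[0.04 0.15 0.07]
[ 0.2  -0.12  0.13]
[ 0.28 -0.24  0.17]
[ 0.38 -0.36  0.21]
new ((0.5830477565124497, -0.014421601975598719), 0.8714984283447266)
ref ((-0.005433047061028873, -0.020771512849691476), 0.9513462595488309)
pivot ((1.4728889812556218, -0.48223127992110015), 0.37003816498650444)
knob [461 220  25  25 451] [-165.8  -51.2]
```

The knob mask still reads the right-hand position (461,232), so the handle slipped out between the fingers. I'll work out why from the geometry.

Run:
```python
from h import *
b,s=np.load("fit.npy");p,R=pose();m=env.camera_model("wrist");T=np.array(m["camera_from_world"])
cam=-T[:3,:3].T@T[:3,3];print("cam in tool",(R.T@(cam-p)).round(1))
for nm,o in(("tcp",[0,0,0]),("G",[0,0,-19]),("tipL",[0,-13,0]),("tipR",[0,13,0]),("x+16",[16,0,-19])): P=p+R@np.array(o,float);print(nm,proj("wrist",P,m).round(0),(T[:3,:3]@P+T[:3,3]).round(0))
t=-.6
for z in(40,57,77):
    P=w(b,[-88-95*np.cos(t),95*np.sin(t),z])[0];print("knob right z",z,proj("wrist",P,m).round(0),"tool",(R.T@(P-p)).round(0))
# red mask extents in saved-free current frame
I=env.grab_frame("wrist");red=(I[...,0].astype(int)>90)&(I[...,1]<60)&(I[...,2]<60);mm,L,st,ce=cv2.connectedComponentsWithStats(red.astype(np.uint8))
print([(st[i].tolist(),ce[i].round(0).tolist()) for i in range(1,mm) if st[i][4]>30])
# tool-frame of knob when at right with TCP (510,-51,52)
q=np.array([510.,-51,52]);print("then",[(R.T@(w(b,[-88-95*np.cos(t),95*np.sin(t),z])[0]-q)).round(0).tolist() for z in(40,57,77)])
```

```text
cam in tool [  83.1    1.  -193.8]
tcp [[316. 231.]] [  -1.  -23. -210.]
G [[316. 243.]] [  -1.  -28. -192.]
tipL [[298. 231.]] [ -14.  -23. -210.]
tipR [[335. 231.]] [  12.  -23. -210.]
x+16 [[316. 219.]] [  -1.  -13. -187.]
knob right z 40 [[447. 239.]] tool [-14. 100.  19.]
knob right z 57 [[459. 236.]] tool [ -6. 102.   4.]
knob right z 77 [[477. 233.]] tool [  4. 104. -13.]
[([449, 219, 35, 27, 592], [469.0, 232.0])]
then [[-16.0, -6.0, 4.0], [-7.0, -4.0, -11.0], [2.0, -2.0, -28.0]]
```

```bash
python3 - <<'E'
from h import *
import glob
b,s=np.load("fit.npy")
def red(I,t=90):
    m=(I[...,0].astype(int)>t)&(I[...,1]<60)&(I[...,2]<60);n,L,st,ce=cv2.connectedComponentsWithStats(m.astype(np.uint8));return [(st[i].tolist(),ce[i].round(1).tolist()) for i in range(1,n) if st[i][4]>12]
print("side0",[r for r in red(cv2.imread("pics/side0.png")[...,::-1]) if 290<r[1][0]<420 and r[1][1]>200])
for t,nm in((.6,"left"),(-.6,"right")):
    print(nm,[proj("side",w(b,[-88-95*np.cos(t),95*np.sin(t),z])).round(1)[0].tolist() for z in(39,77)],[proj("top",w(b,[-88-95*np.cos(t),95*np.sin(t),z])).round(1)[0].tolist() for z in(39,77)])
for f in sorted(glob.glob("pics/lev*")): print(f,[r for r in red(cv2.imread(f)[...,::-1],70) if 270<r[1][0]<450 and 200<r[1][1]<320])
I=env.grab_frame("side");print("now",[r for r in red(I,70) if 270<r[1][0]<450 and 200<r[1][1]<320]);I=env.grab_frame("top");print("top",[r for r in red(I,70) if 300<r[1][0]<450 and 180<r[1][1]<260])
E
python3 st.py
```

```text
side0 [([309, 253, 4, 10, 32], [310.6, 256.8]), ([340, 346, 21, 8, 31], [347.5, 349.4]), ([389, 347, 16, 10, 77], [397.8, 351.9]), ([304, 349, 11, 6, 23], [309.7, 351.6]), ([348, 362, 22, 26, 60], [358.2, 375.8]), ([365, 363, 18, 8, 23], [373.2, 365.9]), ([321, 364, 5, 5, 13], [323.8, 365.6]), ([311, 371, 16, 8, 23], [320.6, 374.7]), ([403, 378, 16, 7, 19], [410.2, 380.5]), ([390, 383, 10, 8, 20], [394.0, 386.6])]
left [[309.7, 258.7], [309.5, 247.1]] [[359.1, 227.0], [360.4, 226.3]]
right [[350.0, 272.6], [350.6, 260.9]] [[391.9, 208.5], [394.0, 207.3]]
pics/lev27.15.png [([238, 267, 69, 26, 388], [277.2, 279.4])]
pics/lev27.75.png [([237, 266, 72, 27, 388], [277.0, 279.3])]
pics/lev29.05.png []
now []
top [([389, 206, 4, 5, 14], [390.3, 207.9])]
[ -6.9   7.3 140.1  70.3  13.6 -14.7] wrist [278. -22. 362.] z az 18.9 tilt 30.5 y az -60.5 yel 6.2
```

```bash
python3 -m jog '{"jaw":[30,36,46,46,46],"slide":[[0,0,-0.5],[0,0,-0.7],[0,0,-0.7],[0,0,-0.6],[0,0,0]],"spin":[0,0,0,0,0]}' 10
python3 - <<'E'
from h import *
b,s=np.load("fit.npy");p,R=pose();z=R[:,2];t=-.58
T=w(b,[-88-95*np.cos(t),95*np.sin(t),64])[0]+19*z
print("over",delta(T-75*z),"down 2.5")
E
```

```text
time_s: 29.75
ee_pos: [414.9, 23.6, 119.1]
ee_rot: [172.7, -29.9, 33.1]
force: [-0.1, -0.3, 0.1]
gripper_width: 46.1
gripper_force: 0.0
over [-0.15  3.29  0.61] down 2.5
```

```bash
python3 -m jog '{"jaw":[46,46,46,46,46,46],"slide":[[-0.03,0.6,0.12],[-0.03,0.7,0.12],[-0.03,0.7,0.12],[-0.03,0.7,0.12],[-0.03,0.59,0.12],[0,0,0]],"spin":[0,0,0,0,0,0]}' 10
python3 - <<'E'
from h import *
b,s=np.load("fit.npy");p,R=pose();z=R[:,2];t=-.58
T=w(b,[-88-95*np.cos(t),95*np.sin(t),64])[0]+19*z
print("down",delta(T))
m=env.camera_model("wrist");I=env.grab_frame("wrist");cv2.imwrite("pics/w7.png",I[...,::-1])
for thr in(90,150):
    r=(I[...,0].astype(int)>thr)&(I[...,1]<70)&(I[...,2]<70);n,L,st,ce=cv2.connectedComponentsWithStats(r.astype(np.uint8));print([(st[i].tolist(),ce[i].round(0).tolist()) for i in range(1,n) if st[i][4]>30])
for z in(40,77): print(z,proj("wrist",w(b,[-88-95*np.cos(t),95*np.sin(t),z]),m).round(0))
E
```

```text
time_s: 30.35
ee_pos: [469.4, -62.1, 109.2]
ee_rot: [172.9, -29.7, 32.8]
force: [0.3, -0.2, -0.2]
gripper_width: 45.8
gripper_force: 0.0
down [ 0.06 -0.03  2.41]
[([207, 10, 16, 6, 32], [214.0, 13.0]), ([0, 53, 23, 39, 440], [11.0, 76.0]), ([0, 94, 17, 6, 57], [7.0, 96.0]), ([0, 102, 16, 8, 56], [8.0, 105.0]), ([0, 112, 12, 9, 46], [6.0, 116.0]), ([0, 122, 9, 11, 68], [4.0, 127.0]), ([306, 190, 22, 25, 339], [317.0, 201.0]), ([20, 247, 31, 3, 47], [37.0, 248.0]), ([68, 247, 31, 3, 53], [83.0, 248.0]), ([207, 247, 41, 2, 53], [230.0, 248.0]), ([286, 247, 29, 2, 46], [300.0, 247.0]), ([100, 248, 40, 2, 66], [120.0, 248.0])]
[([308, 190, 20, 20, 257], [318.0, 199.0])]
40 [[313. 210.]]
77 [[317. 201.]]
```

```bash
python3 -m jog '{"jaw":[46,46,46,46,46,46,46],"slide":[[0.02,0,0.4],[0.02,0,0.4],[0.02,-0.02,0.4],[0,0,0.4],[0,0,0.4],[0,0,0.4],[0,0,0]],"spin":[0,0,0,0,0,0,0]}' 8
python3 -m jog '{"jaw":[10,10,10,10,10,10],"slide":[[0,0,0],[0,0,0],[0,0,0],[0,0,0],[0,0,0],[0,0,0]],"spin":[0,0,0,0,0,0]}' 8
python3 lev.py; python3 st.py
```

```text
time_s: 31.1
ee_pos: [502.1, -45.4, 47.2]
ee_rot: [173.1, -29.6, 33.0]
force: [0.3, -0.1, -0.9]
gripper_width: 45.9
gripper_force: 0.0
time_s: 31.7
ee_pos: [504.1, -48.8, 49.4]
ee_rot: [172.7, -29.7, 33.0]
force: [-1.2, -4.9, 2.6]
gripper_width: 16.0
gripper_force: 8.0
new ((0.6273595449678666, 0.46903939525510907), 0.3206853256225586)
ref ((-0.011883720466336456, -0.07884833122776058), 0.9339482774459776)
pivot ((0.9227301445957536, 0.6878571094683199), 0.32665733408044884)
knob [306 225  26  26 361] [-165.5  -52. ]
[-19.7  12.9 132.6  63.3  20.5 -18.4] wrist [ 331. -106.  359.] z az 18.4 tilt 30.5 y az -60.7 yel 6.4
```

```bash
python3 -m jog '{"jaw":[30,30,30,10,10,10,10],"slide":[[0,0,0],[0.2,0,0.11],[0,0,0],[0,0,0],[0,0,0],[0,0,0],[0,0,0]],"spin":[0,0,0,0,0,0,0]}' 8
```

```text
time_s: 32.5
ee_pos: [509.8, -44.6, 49.1]
ee_rot: [172.8, -29.7, 33.0]
force: [0.4, -4.6, -0.3]
gripper_width: 17.7
gripper_force: 7.9
```

```bash
python3 -m jog '{"jaw":[30,30,30,10,10,10,10],"slide":[[0,0,0],[0.25,0,0.14],[0,0,0],[0,0,0],[0,0,0],[0,0,0],[0,0,0]],"spin":[0,0,0,0,0,0,0]}' 8
python3 - <<'E'
from h import *
b,s=np.load("fit.npy");p,R=pose();G=p-19*R[:,2];print("G local",((G[:2]-b[:2])@Ro.from_euler("z",b[2]).as_matrix()[:2,:2]).round(1),G[2])
E
```

```text
time_s: 33.2
ee_pos: [517.0, -39.7, 49.0]
ee_rot: [172.9, -29.7, 33.0]
force: [1.9, -2.1, -1.3]
gripper_width: 18.4
gripper_force: 7.9
G local [-152.5  -50.1] 65.41484366459649
```

```bash
python3 -m jog '{"jaw":[22,22,22,22,22,22],"slide":[[0.15,0,0.08],[0,-0.05,0],[-0.08,-0.2,-0.1],[-0.11,-0.28,-0.1],[-0.11,-0.28,-0.1],[0,0,0]],"spin":[0,0,0,0,0,0]}' 10
python3 lev.py
```

```text
time_s: 33.8
ee_pos: [496.5, -19.9, 49.7]
ee_rot: [173.0, -29.7, 33.0]
force: [0.2, 0.4, 0.2]
gripper_width: 21.8
gripper_force: 0.0
new ((0.5017124998029772, 0.03159296957375801), 0.3890947107385706)
ref ((-0.0007692168856010539, -0.06781960099628748), 0.9422968962678203)
pivot ((1.6592829011526042, 2.064848986377962), 0.32266286567405417)
knob [306 258  27  22 227] [-176.   -25.2]
```

```bash
python3 -m jog '{"jaw":[22,22,22,22,22],"slide":[[-0.05,-0.3,-0.07],[-0.01,-0.32,-0.05],[-0.01,-0.31,-0.04],[0.04,-0.32,-0.02],[0.05,-0.31,-0.01]],"spin":[0,0,0,0,0]}' 10
python3 lev.py
```

```text
time_s: 34.4
ee_pos: [472.5, 19.2, 49.9]
ee_rot: [172.9, -29.7, 33.0]
force: [-0.1, -3.2, 0.5]
gripper_width: 22.0
gripper_force: 1.2
new ((0.45757993402136776, 0.07796837957928204), 0.7671996471263745)
ref ((-0.01067781043635918, -0.052269039493076264), 0.929709794590012)
pivot ((6.350543978758122, 0.14063424535996205), 0.24190976743344908)
knob [308 255  27  25 264] [-177.4   21.8]
```

```bash
python3 -m jog '{"jaw":[22,22,22,22,22],"slide":[[0.1,-0.3,0.02],[0.11,-0.3,0.03],[0.14,-0.28,0.05],[0.1,-0.18,0.04],[0,0,0]],"spin":[0,0,0,0,0]}' 10
python3 lev.py
python3 -m jog '{"jaw":[22,22,22],"slide":[[0.05,-0.12,0.02],[0.05,-0.1,0.02],[0,0,0]],"spin":[0,0,0]}' 10
python3 lev.py
```

```text
time_s: 35.0
ee_pos: [469.4, 54.2, 49.7]
ee_rot: [173.0, -29.7, 33.1]
force: [-1.0, -1.3, 0.9]
gripper_width: 21.9
gripper_force: 0.1
new ((0.45475520381145884, -0.01052197020990775), 0.8051376602737992)
ref ((0.08963036107643063, -0.11803918767724042), 0.9486334743323149)
pivot ((1.541821124361583, 2.322877186917255), 0.30042394426133895)
knob [307 256  27  24 255] [-163.9   52.9]
time_s: 35.4
ee_pos: [470.2, 56.6, 49.5]
ee_rot: [172.4, -29.6, 33.0]
force: [-0.7, -11.5, 0.2]
gripper_width: 21.9
gripper_force: 5.0
new ((0.566242174279985, 0.027639529221765713), 0.7963092182300708)
ref ((0.0040267164498359875, -0.1136626577809352), 0.9280712462256475)
pivot ((8.722072023888451, -9.949963106237277), 0.10098995915165654)
knob [308 258  28  22 255] [-162.4   54.2]
```

```bash
python3 -m jog '{"jaw":[26,34,42,46,46,46,46,46,46,46],"slide":[[-0.02,0.08,-0.01],[0,0.04,0],[0,0,0],[0,0,-0.4],[0,0,-0.7],[0,0,-0.8],[0,0,-0.8],[0,0,-0.8],[0,0,-0.8],[0,0,0]],"spin":[0,0,0,0,0,0,0,0,0,0]}' 10
python3 lev.py
python3 - <<'E'
from h import *
b,s=np.load("fit.npy")
def bright(I,n,c0):
    m=(I.min(2)>200).astype(np.uint8);_,L,st,ce=cv2.connectedComponentsWithStats(m);q=proj(n,w(b,c0))[0].round().astype(int);l=L[q[1],q[0]];
    c=max(cv2.findContours((L==l).astype(np.uint8),0,1)[0],key=cv2.contourArea);return cv2.approxPolyDP(c,3,True)[:,0].tolist()
S=env.grab_frame("side");print("side new",bright(S,"side",[[20,105,197]]),"ref",bright(S,"side",[[0,-105,197]])[:4])
T=env.grab_frame("top");print("top",bright(T,"top",[[20,105,197]])[:8]); 
A=cv2.imread("pics/top0.png")[...,::-1].astype(int);d=abs(A-T.astype(int)).sum(2)
for nm,(x,y) in dict(green=(248,182),pink=(213,203),tin=(416,144)).items(): print(nm,d[y-12:y+13,x-12:x+13].mean().round(1))
E
```

```text
time_s: 36.5
ee_pos: [408.9, 35.4, 163.6]
ee_rot: [172.7, -29.9, 33.1]
force: [0.9, 0.1, -0.5]
gripper_width: 46.2
gripper_force: 0.0
new ((0.5631776549376895, -0.031309607238632964), 0.7724708283035844)
ref ((0.009212904985275827, -0.054965629024778195), 0.9121803678112266)
pivot ((0.5527447845449878, 0.2168226830843274), 0.8575042897683602)
knob [312 197  16  17 159] [-165.    55.3]
side new [[343, 154], [318, 151], [315, 161], [307, 162], [311, 165], [297, 182], [318, 187]] ref [[421, 173], [385, 167], [396, 171], [388, 178]]
top [[359, 139], [320, 159], [307, 142], [287, 154], [322, 210], [341, 200], [338, 191], [355, 182]]
green 6.7
pink 6.5
tin 6.5
```

```bash
python3 -c "
from workcell import env;print(env.job_done())"
```

```text
the job is handed in; nothing more can be done
None
```

I handed the job in at about 37 s with every step done: the new box stands on the left pan about 3 mm and 1.5° off true, the freed beam stayed level for over 4 s, and the lever is back at its left stop; its first return swing slipped off the handle, so I re-gripped it, and no bystander moved.

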